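# Put the loose globe bulbs away in the sprung bulb tray

### The job

Put the two loose globe bulbs, which stand in little cardboard cartons, into the two empty pockets of the grey bulb tray, one in each, metal cap up, and leave them resting upright on the cushions. The glass is thin and the sprung cushions stand at different depths, so lower each bulb gently until you feel the cushion and then let go: neither press it down hard nor let it drop. Do not disturb the two bulbs already in the tray.

Things in the scene. Friction and masses are not known exactly. Their poses are not given: they have to be found in the camera images.
- bulb_1: loose white globe bulb, 55 to 115 g: glass ball 60 mm in diameter under a straight neck and metal cap, 27 mm in diameter. Origin at the ball's centre; z points up the axis to the cap, which ends 60 mm above the origin (black tip to 64 mm, not solid). It stands cap up in an open fixed cardboard carton, 64 mm square inside, walls 38 mm high, with about 2 mm of play
- bulb_2: the second loose bulb, the same in all respects, in a carton of its own. One of the two cartons stands left of the tray, the other far to the right, just in front of the computer tower, which is 430 mm tall and stands right of and behind the tray: travel between them on the robot's side, well in front of the tower
- bulb_1_cap (a point): middle of the cap of bulb_1, 46 mm above its origin on the axis: the place to grip. The straight round part, 27 mm in diameter, runs from 19 mm below this point, where the ball begins, to 14 mm above it; take it from above at any yaw
- bulb_2_cap (a point): the same point of bulb_2
- tray: grey bulb tray, fixed, 190 x 190 x 66 mm high, origin at the centre of its underside, z up. Four round openings 71 mm wide in its deck at x, y = +-45 mm; under each a blue cone-shaped felt cup that centres the ball, on a soft spring: it gives about 1 mm for each 1.6 N, at most 10 mm. A bulb's glass breaks if pushed or knocked against the tray with more than 7 N
- pocket_a (a point): centre of the empty opening at tray x = y = +45 mm, level with the deck's top (66 mm above the underside). Its cup is set at an unknown height, not reported: a bulb resting in it untouched has its origin 49 to 86 mm above the tray's underside. A bulb let go more than about 4 mm above the cup falls too fast and breaks
- pocket_b (a point): centre of the empty opening at tray x = y = -45 mm, level with the deck's top; its cup is likewise at an unknown height, in the same range usually different from the other's
- spare_1: bulb of the same kind already resting in the tray at x +45, y -45 mm, cap up; origin at the centre of its ball, about 61 mm above the tray's underside, so that its cap ends about 121 mm above it
- spare_2: bulb of the same kind already resting in the tray at x -45, y +45 mm, cap up, at the same height

How it is judged:
By the outcome, as a careful person would: the job done as asked, in the order asked, and still so for the second after the job is handed in, with the robot touching nothing.
It also fails if it takes over 69 s, if anything falls off the work surface, if the arm or the gripper's body presses on something with over 40 N, if the wrist force passes 120 N, or if a joint passes its speed limit or range.

### The arm

A 6-joint arm with a two-finger parallel gripper is mounted at the origin on a cart in front of the work surface, level with it; the furniture and walls round the work are solid. World frame = base frame: x ahead of the robot, y to its left, z up, the work surface at z = 0. Lengths are in m, angles in rad, forces in N, time in s.
With the tool pointing down it reaches from about 0.35 to 0.8 m from the base axis. Payload 7.3 kg.
Tool frame: the origin (TCP) lies midway between the tips of the shut fingers; the grasp point (between the pads) lies manip.grip_depth behind it (manip.grip_depth is the distance from the TCP to the grasp point, in m); z points along the fingers, x is the direction in which the jaws open and shut, and the axes are right-handed (so a half turn about z gives the same grasp; the last joint's range is limited). The gripper opens to 85 mm and grips with 20 to 120 N. Pads are 22 mm wide; open, the fingers measure 114 mm over their backs; the gripper's body (76 mm by 85 mm) begins 54 mm behind the grasp point. The pads swing forward as they close: fully open they stand 13 mm farther back than shut.
Start: joints at [1.2, 0.342, 1.524, -0, 1.275, -0.146], TCP at [0.117, 0.512, 0.231] pointing down, gripper open.
Joint ranges: [-2.53, 2.53], [-0.77, 2.02], [0.04, 2.7], [-1, 4.14], [0.28, 2.66], [-3.11, 3.11]. Speed limits (rad/s): [2.57, 2.57, 3.14, 3.14, 3.14, 3.14].

### API

Orientations are given as a rotation vector (axis times angle).
In Python, from cell import status, imaging, ticket, nets, manip gives the robot as it stands.
- The arm moves only by the tool play_rows, never from a script. Its argument "motion" is a list of rows, each a list of 4 numbers: the shift along the tool's x, y, z in units of 20 mm (1.0 is 20 mm), then the turn about the tool's z in units of 0.08 rad (1.0 is 0.08 rad). In form: [[x, y, z, roll], ...]. A call has 1 to 12 rows; each row shifts and turns the commanded pose from where the row before left it, along the tool's axes as they then stand; what a row does not reach is not made up. A row lasts 1/12 s, in which the tool goes at most 41.7 mm and 7.16 degrees, less where a joint would pass 70% of its speed; a pose out of reach is approached as far as the arm can. A call with a number of a shift or a turn outside -1 to 1 is refused whole. A call with a gripper value outside its range is refused whole. "hand" is the opening, from -1 (shut) to 1 (fully open), so that 0 is half open, set as the call begins (left out, the last holds). The fingers move at their own pace and stop on an object; the grip force is fixed at half the most. Time passes only in rows, so rows that do not move let the fingers close. It gives the time, the measured TCP pose, the force and the opening at its end, in the units of the state.
- status.read_state(): the state, without advancing time (a new reading comes with each control period).
- imaging.grab_frame(name): name is "side" or "top"; returns a dict with "color" (420x560x3 uint8, red, green, blue), "K" (3x3 intrinsics, pixels), "T" (4x4, takes a point from camera to world coordinates). Camera axes: x right, y up, looking along -z (the intrinsics and any distortion apply to the point x, -y, -z); pixel columns grow to the right and rows downward; lengths in m; the calibration is good to about 2 mm. A picture is of the moment at which its call begins. There is no depth.
- ticket.close_job(): hands the job in, once; it reports no verdict.
Trained networks look in a picture, given as the dict that the camera call returned (one of the last four; its "shot" number tells which), for a name from the list of things; names that differ only in an ending like _2 or _b are one class to them, and where a whole thing is asked for, a point or a joint stands for the part that bears it (a point fixed in the world has none). Each returns a list of dicts, best first, with "p" (0 to 1); they miss things now and then, are a little off and sometimes report something else, mostly with a low value. They report only what shows in the picture. A call takes as long as a camera call.
- nets.recognise(picture, name): "point" ([x, y, z] in m, in world coordinates, good to about 4 mm: the middle of the surface that is visible of it).
- nets.trace(picture, name): "pixels" (420x560 bool, what is visible of it).
- nets.pinpoint(picture, name): "point" ([x, y, z] in m, in world coordinates, good to about 4 mm: a listed point, or the origin of a listed thing).
The state is a dict: "time": time; "qpos": joint angles; "joint_vel": joint speeds; "joint_torque": joint torques, N m; "ee_pos": TCP position; "eef_rot": TCP orientation; "contact_force": force on the tool from outside, world axes, zero at the start; "torque": the same for the moment, N m; "finger_gap": opening from 0.0 (shut) to 1.0 (fully open).
Only numpy, scipy, OpenCV 4.12 (cv2) and the standard library are available. Lean on these libraries where they do the work, as an engineer would, in place of code of your own. Each camera call takes 0.05 s, during which the arm holds its last target.

## Working session

There is one attempt and no reset: what is moved stays moved. The work goes in short steps, Python scripts to look and compute and a tool call to move; the robot and the scene stay as the last step left them, time stands still between calls to the robot, and variables do not carry over. Pictures are saved under pics/ and viewed, and the job is handed in when it is done.

Besides the shell and the picture viewer there is one more tool, called after "Call:" as name(argument=value, ...), one argument or row to a line, values as JSON. play_rows: Moves the arm, as the interface text tells. Shifts and turns lie within -1 to 1; 1 stands for 20 mm of shift or 0.08 rad of turn. Its arguments: {"type":"object","properties":{"motion":{"type":"array","items":{"type":"array","items":{"type":"number"}}},"hand":{"type":"number"}},"required":["motion"]}

```bash
ls; mkdir -p pics
cat > h.py <<'E'
import numpy as np, cv2
from cell import status, imaging, ticket, nets, manip
def save(p,name): cv2.imwrite('pics/'+name,cv2.cvtColor(p['color'],cv2.COLOR_RGB2BGR))
E
python3 - <<'E'
from h import *
print(manip.grip_depth, status.read_state())
np.set_printoptions(precision=4,suppress=True)
for n in ['top','side']:
    p=imaging.grab_frame(n); save(p,n+'0.png'); print(n,p['K'],p['T'])
    for t in ['bulb_1_cap','bulb_1','tray','pocket_a','spare_1']:
        print(t,[(np.round(d['point'],4),round(d['p'],2)) for d in nets.pinpoint(p,t)])
E
```

```text
pics
0.0187 {'time': 0.0, 'qpos': array([ 1.20001622e+00,  3.42732500e-01,  1.52499925e+00, -3.24431060e-05,
        1.27544764e+00, -1.46013186e-01]), 'joint_vel': array([ 0.00075893,  0.00096878,  0.00102236,  0.00181874,  0.00098532,
       -0.00045633]), 'joint_torque': array([-1.79814019e-04, -4.33670104e+01, -2.46011263e+01, -6.50900142e-05,
        7.87378784e-03,  1.69821480e-06]), 'ee_pos': array([0.11685646, 0.51141025, 0.23062711]), 'eef_rot': array([ 2.45590104e+00,  1.95779669e+00, -2.12918769e-03]), 'contact_force': array([0.33164919, 0.30657474, 0.10069173]), 'torque': array([-0.02931254,  0.01769475, -0.05142741]), 'finger_gap': 0.9963674968889898}
top [[499.0435   0.     281.7235]
 [  0.     499.0435 209.5815]
 [  0.       0.       1.    ]] [[-0.0184  0.9982 -0.0566  0.3927]
 [-0.9998 -0.0176  0.0136  0.0514]
 [ 0.0126  0.0568  0.9983  1.3968]
 [ 0.      0.      0.      1.    ]]
bulb_1_cap [(array([ 0.3812, -0.2838,  0.0782]), 0.88)]
bulb_1 [(array([0.5908, 0.3409, 0.0318]), 0.96), (array([ 0.3826, -0.2837,  0.0322]), 0.71)]
tray [(array([ 0.5503,  0.0888, -0.0029]),
[... 311 characters left out ...]
0.     401.258  207.0318]
 [  0.       0.       1.    ]] [[-0.7512 -0.3937  0.5298  1.0327]
 [ 0.6601 -0.4485  0.6026  0.6599]
 [ 0.0004  0.8024  0.5968  0.6939]
 [ 0.      0.      0.      1.    ]]
bulb_1_cap []
bulb_1 [(array([0.5929, 0.3401, 0.0323]), 0.77), (array([ 0.3875, -0.2879,  0.0306]), 0.76), (array([0.6056, 0.0627, 0.0659]), 0.7), (array([0.5871, 0.3396, 0.078 ]), 0.67), (array([0.549 , 0.0808, 0.0012]), 0.21)]
tray [(array([0.5496, 0.0808, 0.0003]), 0.57)]
pocket_a [(array([0.4858, 0.1029, 0.0661]), 0.96), (array([0.6049, 0.0644, 0.0664]), 0.94)]
spare_1 [(array([0.5225, 0.025 , 0.0585]), 0.83), (array([0.5644, 0.1432, 0.0576]), 0.74), (array([ 0.3834, -0.2861,  0.0766]), 0.17)]
```

View pics/top0.png

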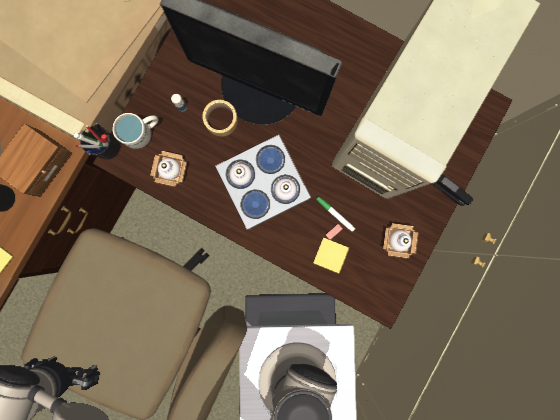

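View pics/side0.png

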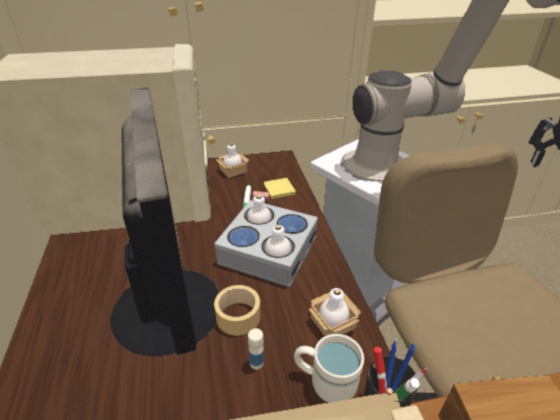

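Run:
```python
import cv2,numpy as np
t=cv2.imread('pics/top0.png'); s=cv2.imread('pics/side0.png')
def c(i,x,y,w,h,k): return cv2.resize(i[y:y+h,x:x+w],None,fx=k,fy=k,interpolation=cv2.INTER_CUBIC)
cv2.imwrite('pics/z1.png',c(t,210,130,105,105,5.7))
a=c(t,145,145,48,48,8); b=c(t,378,216,48,48,8)
cv2.imwrite('pics/z2.png',np.hstack([a,b]))
a=c(s,305,283,58,58,6.8); b=c(s,205,135,58,58,6.8)
cv2.imwrite('pics/z3.png',np.hstack([a,b]))
```

```text
(no output)
```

View pics/z1.png

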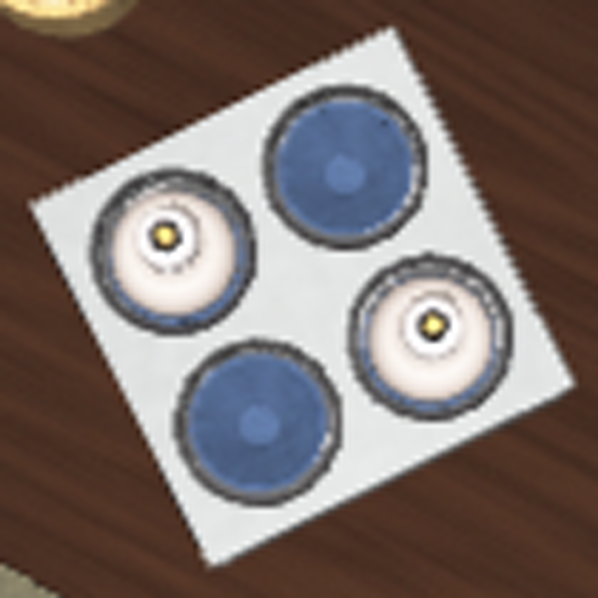

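View pics/z2.png

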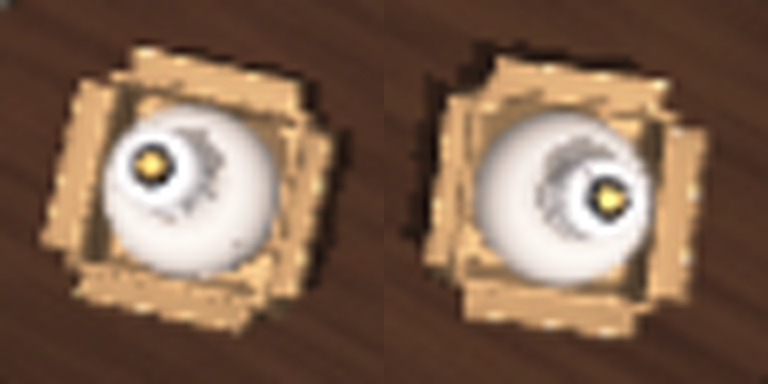

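View pics/z3.png

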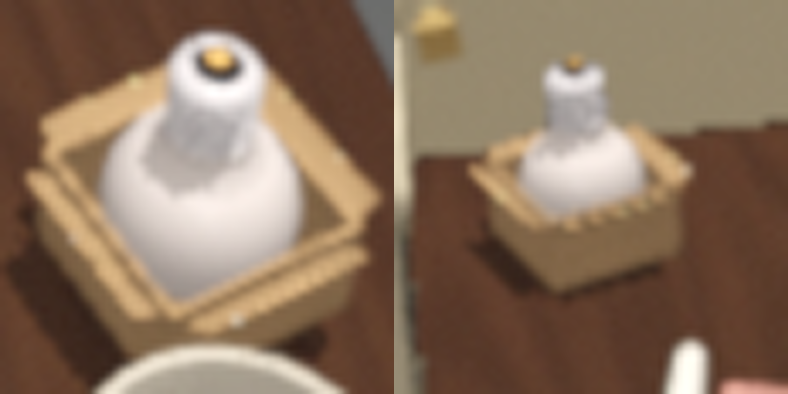

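```bash
cat >> h.py <<'E'
import re
CAM={}
def cam(n):
    if n not in CAM:
        import json,os
        f=n+'.npz'
        if not os.path.exists(f):
            p=imaging.grab_frame(n); np.savez(f,K=p['K'],T=p['T'])
        d=np.load(f); CAM[n]=(d['K'],d['T'])
    return CAM[n]
def ray(n,u,v):
    K,T=cam(n); d=np.array([(u-K[0,2])/K[0,0],-(v-K[1,2])/K[1,1],-1.]); return T[:3,3],T[:3,:3]@d
def atz(n,u,v,z):
    o,d=ray(n,u,v); return o+d*(z-o[2])/d[2]
def tri(p,q):
    o1,d1=ray('top',*p);o2,d2=ray('side',*q)
    A=np.c_[d1,-d2]; s=np.linalg.lstsq(A,o2-o1,rcond=None)[0]
    a=o1+d1*s[0];b=o2+d2*s[1]; return (a+b)/2,b-a
def px(x,y,k,ox,oy): return (ox+(x+.5)/k-.5, oy+(y+.5)/k-.5)
E
python3 - <<'E'
from h import *
np.set_printoptions(precision=4,suppress=True)
z1=lambda x,y:px(x,y,5.7,210,130)
c=[atz('top',*z1(*p),.066) for p in [(396,28),(30,203),(213,567),(575,383)]]
o=[atz('top',*z1(*p),.066) for p in [(346,167),(260,423),(174,251),(431,337)]]
print(np.array(c),np.mean(c,0)); print(np.array(o),np.mean(o,0))
print([np.linalg.norm(c[i]-c[i-1]) for i in range(4)])
print('sp tips',atz('top',*z1(165,236),.125),atz('top',*z1(432,326),.125))
L=px(152,164,8,145,145);Ls=px(217,62,6.8,305,283)
R=px(608-384,199,8,378,216);Rs=px(574-394.4,62,6.8,205,135)
print('L',tri(L,Ls),atz('top',*L,.096),atz('side',*Ls,.096)); print('R',tri(R,Rs),atz('top',*R,.096),atz('side',*Rs,.096))
E
```

```text
[[ 0.6708  0.0367  0.066 ]
 [ 0.5904  0.2103  0.066 ]
 [ 0.4178  0.1268  0.066 ]
 [ 0.5011 -0.0443  0.066 ]] [0.545  0.0823 0.066 ]
[[0.605  0.0614 0.066 ]
 [0.4849 0.1038 0.066 ]
 [0.5666 0.1429 0.066 ]
 [0.5239 0.0229 0.066 ]] [0.5451 0.0828 0.066 ]
[np.float64(0.18808067992675276), np.float64(0.191303940160906), np.float64(0.19173724522552157), np.float64(0.19028886278491539)]
sp tips [0.5657 0.1428 0.125 ] [0.5231 0.0236 0.125 ]
L (array([0.5893, 0.3415, 0.0916]), array([ 0.0001, -0.0001, -0.    ])) [0.5885 0.3406 0.096 ] [0.5925 0.3438 0.096 ]
R (array([ 0.3802, -0.2886,  0.0944]), array([ 0.0003, -0.0002,  0.0001])) [ 0.3801 -0.2881  0.096 ] [ 0.382  -0.2862  0.096 ]
```

```bash
cat >> h.py <<'E'
from scipy.spatial.transform import Rotation as Ro
def go(target,yaw=70.5):
    s=status.read_state(); p=s['ee_pos']; R=Ro.from_rotvec(s['eef_rot']).as_matrix()
    y=np.degrees(np.arctan2(R[1,0],R[0,0])); d=R.T@(np.array(target)-p)/.02
    print('t',round(s['time'],2),'pos',p.round(4),'yaw',y.round(2),'tilt',np.degrees(np.arccos(-R[2,2])).round(2),'F',s['contact_force'].round(2),'gap',round(s['finger_gap'],3),'q',s['qpos'].round(2))
    print('units xyz',d.round(3),'roll',round(np.radians((y-yaw+90)%180-90)/.08,3))
E
ls
```

```text
h.py
pics
side.npz
top.npz
```

Call:
play_rows(
  motion=[
    [0,0.5,0,0.72],
    [0,1,0,0.72],
    [0,1,0,0],
    [0,1,0,0],
    [0,1,0,0],
    [0,1,0,0],
    [0,1,0,0],
    [0,1,0,0],
    [0,1,0,0],
    [0,1,0,0],
    [0,1,0,0],
    [0,1,0,0],
  ],
  hand=0.7,
)

```text
time: 1.7
ee_pos: [0.3354, 0.4369, 0.2314]
eef_rot: [-2.565, -1.814, -0.0]
contact_force: [0.2, 0.0, 0.5]
finger_gap: 0.847
```

```bash
python3 -c "
from h import *
go([.590,.3415,.2])"
```

```text
t 1.7 pos [0.3354 0.4369 0.2314] yaw 70.52 tilt 0.01 F [0.19 0.03 0.54] gap 0.847 q [ 0.78  0.39  1.45  0.    1.3  -0.45]
units xyz [-0.253 13.59   1.569] roll 0.004
```

Call:
play_rows(
  motion=[
    [0,1,0,0],
    [0,1,0,0],
    [0,1,0,0],
    [0,1,0,0],
    [0,1,0,0],
    [0,1,0,0],
    [0,1,0,0],
    [0,1,0,0],
    [0,1,0,0],
    [0,1,0,0],
    [-0.1,1,0.3,0],
    [-0.1,1,0.3,0],
  ],
)

```text
time: 2.7
ee_pos: [0.5605, 0.3532, 0.2194]
eef_rot: [2.565, 1.814, 0.001]
contact_force: [-0.4, -0.5, 0.1]
finger_gap: 0.852
```

Call:
play_rows(
  motion=[
    [0,0.5,0.3,0],
    [0,0.3,0.3,0],
    [0,0,0,0],
  ],
)

```text
time: 2.95
ee_pos: [0.5746, 0.3475, 0.2052]
eef_rot: [-2.566, -1.812, 0.005]
contact_force: [-0.5, -0.2, -0.4]
finger_gap: 0.854
```

```bash
python3 -c "
from h import *
go([.590,.3415,.061])
for n in ['top','side']:
  p=imaging.grab_frame(n); save(p,n+'1.png')
t=cv2.imread('pics/top1.png')[110:210,110:230];s=cv2.imread('pics/side1.png')[220:370,260:410]
cv2.imwrite('pics/c1.png',np.hstack([cv2.resize(t,(480,400)),cv2.resize(s,(400,400))])[:,:800])
"
```

```text
t 2.95 pos [0.5746 0.3475 0.2052] yaw 70.46 tilt 0.17 F [-0.52 -0.23 -0.4 ] gap 0.854 q [ 0.43  0.64  1.1   0.    1.4  -0.8 ]
units xyz [-0.009  0.844  7.21 ] roll -0.009
```

View pics/c1.png

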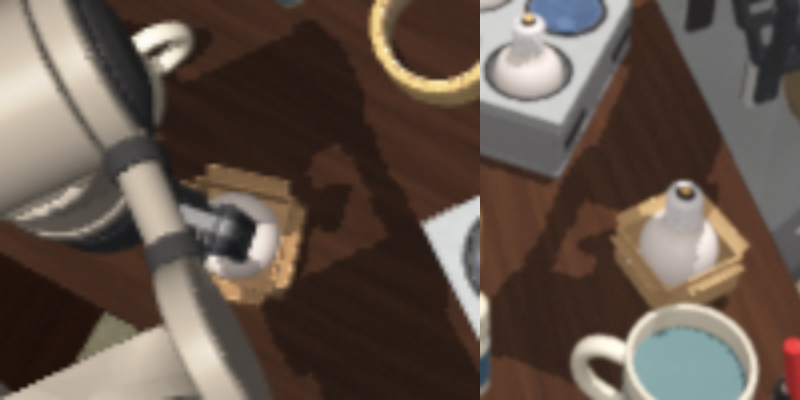

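Call:
play_rows(
  motion=[
    [0,0.42,0.5,0],
    [0,0.42,0.5,0],
    [0,0,1,0],
    [0,0,1,0],
    [0,0,1,0],
    [0,0,0.8,0],
    [0,0,0.6,0],
    [0,0,0.6,0],
    [0,0,0.5,0],
    [0,0,0.3,0],
    [0,0,0,0],
  ],
)

```text
time: 3.97
ee_pos: [0.5899, 0.3423, 0.0698]
eef_rot: [-2.565, -1.813, 0.003]
contact_force: [-0.1, 0.6, 0.2]
finger_gap: 0.85
```

```bash
python3 -c "
from h import *
go([.590,.3415,.061])
for n in ['side']:
  p=imaging.grab_frame(n); save(p,n+'2.png')
s=cv2.imread('pics/side2.png')[240:360,260:410]
cv2.imwrite('pics/c2.png',cv2.resize(s,(750,600),interpolation=2))
"
```

```text
t 3.97 pos [0.5899 0.3423 0.0698] yaw 70.52 tilt 0.11 F [-0.08  0.64  0.23] gap 0.85 q [ 0.41  0.77  1.23  0.    1.14 -0.82]
units xyz [-0.036  0.021  0.442] roll 0.005
```

View pics/c2.png

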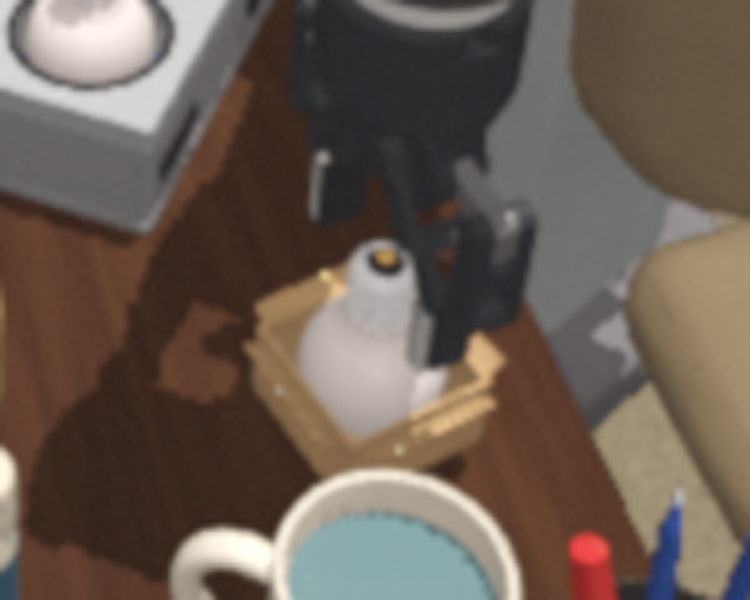

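Call:
play_rows(
  motion=[
    [-0.03,0.02,0.25,0],
    [0,0,0.19,0],
    [0,0,0,0],
  ],
)

```text
time: 4.27
ee_pos: [0.5904, 0.3417, 0.0621]
eef_rot: [-2.565, -1.813, 0.001]
contact_force: [0.2, -0.4, -0.9]
finger_gap: 0.847
```

Call:
play_rows(
  motion=[
    [0,0,0,0],
    [0,0,0,0],
    [0,0,0,0],
    [0,0,0,0],
    [0,0,0,0],
    [0,0,0,0],
    [0,0,0,0],
    [0,0,0,0],
  ],
  hand=-1,
)

```text
time: 4.93
ee_pos: [0.5908, 0.342, 0.063]
eef_rot: [2.565, 1.814, 0.001]
contact_force: [1.2, -0.2, 3.4]
finger_gap: 0.3
```

```bash
python3 -c "
from h import *
go([.590,.3415,.061])
for n in ['side']:
  p=imaging.grab_frame(n); save(p,n+'3.png')
s=cv2.imread('pics/side3.png')[240:360,260:410]
cv2.imwrite('pics/c3.png',cv2.resize(s,(750,600),interpolation=2))
"
```

```text
t 4.93 pos [0.5908 0.342  0.063 ] yaw 70.52 tilt 0.05 F [ 1.17 -0.2   3.39] gap 0.3 q [ 0.41  0.78  1.24  0.    1.12 -0.82]
units xyz [-0.037 -0.028  0.1  ] roll 0.005
```

View pics/c3.png

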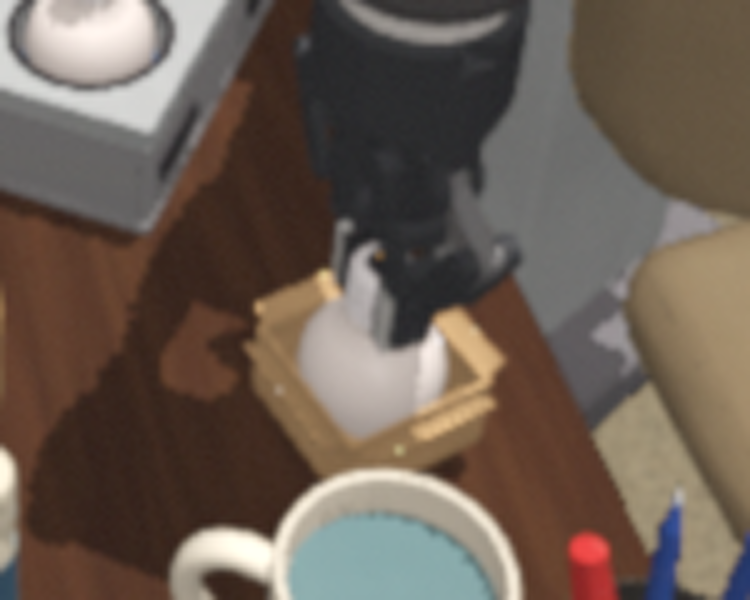

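Call:
play_rows(
  motion=[
    [0,0,-0.2,0],
    [0,0,-0.4,0],
    [0,0,-0.8,0],
    [0,0,-1,0],
    [0,0,-1,0],
    [0,0,-1,0],
    [0,0,-1,0],
    [0,0,-1,0],
    [0,0,-1,0],
    [0,0,-0.5,0],
    [0,0,0,0],
    [0,0,0,0],
  ],
)

```text
time: 5.98
ee_pos: [0.5905, 0.3418, 0.2204]
eef_rot: [-2.565, -1.814, -0.0]
contact_force: [-0.6, 0.9, -2.7]
finger_gap: 0.299
```

```bash
python3 -c "
from h import *
go([.605,.0615,.22])
for n in ['side']:
  p=imaging.grab_frame(n); save(p,n+'4.png')
"
```

```text
t 5.98 pos [0.5905 0.3418 0.2204] yaw 70.52 tilt 0.01 F [-0.58  0.85 -2.69] gap 0.299 q [ 0.41  0.65  1.04  0.    1.45 -0.82]
units xyz [-12.972   5.36    0.016] roll 0.004
```

View pics/side4.png

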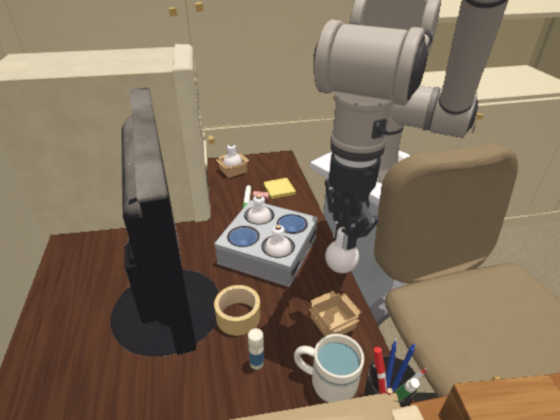

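Run:
```python
from h import *
np.set_printoptions(precision=3,suppress=True)
for z in (.1,.2,.3,.4): print(z,atz('top',325,112,z),atz('top',163,12,z),atz('top',340,65,z),atz('top',336,160,z))
print(tri((340,65),(150,95)),tri((325,112),(143,285)))
```

```text
0.1 [ 0.722 -0.085  0.1  ] [0.997 0.339 0.1  ] [ 0.847 -0.128  0.1  ] [ 0.594 -0.111  0.1  ]
0.2 [ 0.696 -0.075  0.2  ] [0.95  0.317 0.2  ] [ 0.812 -0.114  0.2  ] [ 0.578 -0.098  0.2  ]
0.3 [ 0.671 -0.064  0.3  ] [0.904 0.295 0.3  ] [ 0.777 -0.1    0.3  ] [ 0.563 -0.086  0.3  ]
0.4 [ 0.646 -0.054  0.4  ] [0.857 0.273 0.4  ] [ 0.742 -0.086  0.4  ] [ 0.547 -0.073  0.4  ]
(array([ 0.726, -0.077,  0.407]), array([-0.024,  0.015, -0.011])) (array([ 0.794, -0.118, -0.121]), array([ 0.029, -0.018,  0.009]))
```

Call:
play_rows(
  motion=[
    [-0.5,0.2,-0.2,0],
    [-1,0.4,-0.3,0],
    [-1,0.42,0,0],
    [-1,0.42,0,0],
    [-1,0.42,0,0],
    [-1,0.42,0,0],
    [-1,0.42,0,0],
    [-1,0.42,0,0],
    [-1,0.42,0,0],
    [-1,0.42,0,0],
    [-1,0.42,0,0],
    [-1,0.42,0,0],
  ],
)

```text
time: 7.03
ee_pos: [0.6036, 0.0912, 0.2294]
eef_rot: [-2.565, -1.813, 0.003]
contact_force: [-0.2, 0.5, -0.9]
finger_gap: 0.297
```

Call:
play_rows(
  motion=[
    [-0.9,0.4,0,0],
    [-0.5,0.2,0,0],
    [0,0,0,0],
    [0,0,0,0],
    [0,0,0,0],
  ],
)

```text
time: 7.45
ee_pos: [0.6061, 0.0634, 0.2302]
eef_rot: [-2.564, -1.814, 0.0]
contact_force: [0.2, 0.4, -1.1]
finger_gap: 0.297
```

```bash
python3 -c "
from h import *
go([.605,.0615,.15])
for n in ['side','top']:
  p=imaging.grab_frame(n); save(p,n+'5.png')
  print([(np.round(d['point'],4),round(d['p'],2)) for d in nets.pinpoint(p,'bulb_1')])
"
```

```text
t 7.45 pos [0.6061 0.0634 0.2302] yaw 70.55 tilt 0.05 F [ 0.2   0.4  -1.06] gap 0.297 q [-0.02  0.5   1.28  0.    1.36 -1.25]
units xyz [-0.111 -0.016  4.011] roll 0.01
[(array([0.6082, 0.0621, 0.2024]), 0.67), (array([ 0.3887, -0.2871,  0.0294]), 0.64)]
[(array([ 0.384 , -0.2851,  0.031 ]), 0.91), (array([0.6058, 0.0657, 0.1994]), 0.44)]
```

View pics/side5.png

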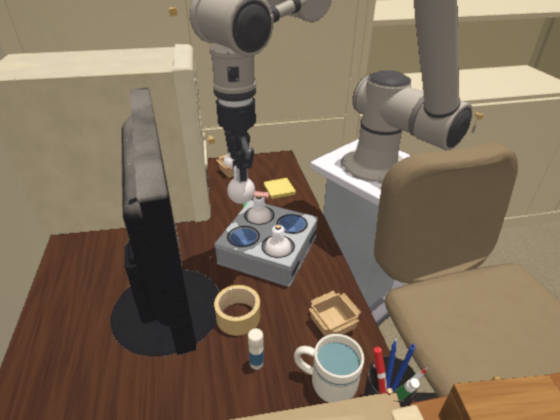

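View pics/top5.png

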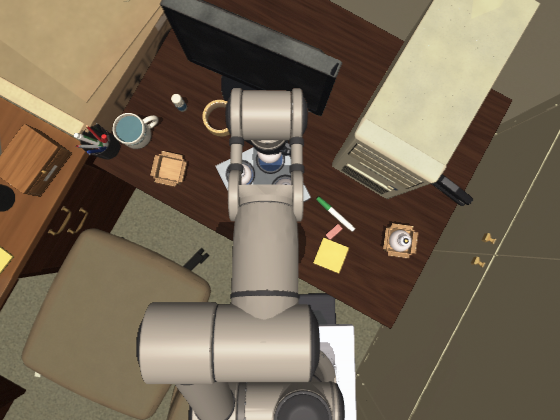

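```bash
cat >> h.py <<'E'
def proj(n,X):
    K,T=cam(n); c=T[:3,:3].T@(np.array(X)-T[:3,3]); return K[0,0]*c[0]/-c[2]+K[0,2], K[1,1]*-c[1]/-c[2]+K[1,2]
E
python3 - <<'E'
from h import *
print(proj('side',[.6061,.0634,.198]),proj('side',[.605,.0615,.066]))
s=cv2.imread('pics/side5.png')[150:290,190:350]
cv2.imwrite('pics/c5.png',cv2.resize(s,(800,700)[:2],interpolation=2)[:600])
E
```

```text
(np.float64(240.44699941924907), np.float64(189.92968845119188)) (np.float64(243.0467181095192), np.float64(235.00849273543002))
```

View pics/c5.png

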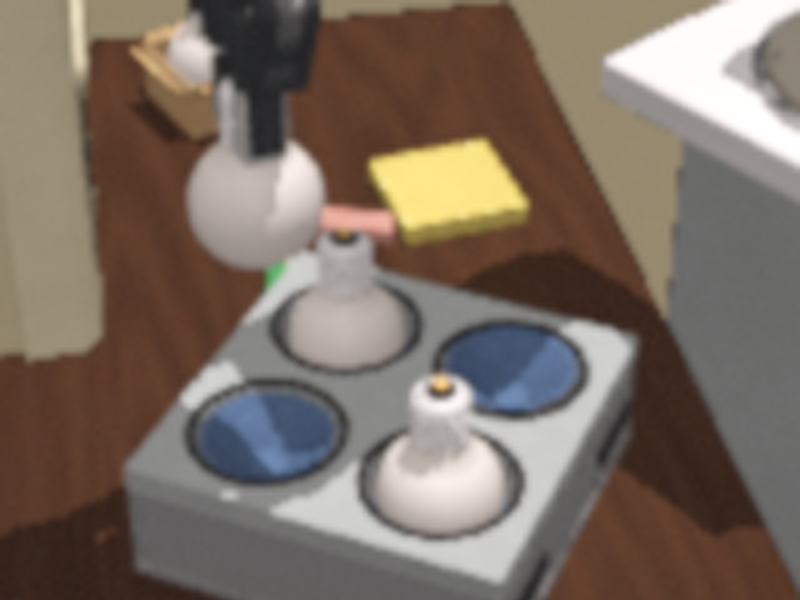

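Call:
play_rows(
  motion=[
    [-0.07,0,0.4,0],
    [0,0,0.7,0],
    [0,0,0.8,0],
    [0,0,0.8,0],
    [0,0,0.8,0],
    [0,0,0.7,0],
    [0,0,0.5,0],
    [0,0,0.3,0],
    [0,0,0.1,0],
    [0,0,0,0],
    [0,0,0,0],
    [0,0,0,0],
  ],
)

```text
time: 8.65
ee_pos: [0.6064, 0.0613, 0.1294]
eef_rot: [2.564, 1.813, 0.002]
contact_force: [-0.1, 0.3, -1.7]
finger_gap: 0.297
```

Call:
play_rows(
  motion=[
    [0,0,0,0],
  ],
)

```text
time: 8.73
ee_pos: [0.6063, 0.0613, 0.1293]
eef_rot: [2.564, 1.813, 0.002]
contact_force: [-0.4, -0.1, 0.0]
finger_gap: 0.301
```

Call:
play_rows(
  motion=[
    [0,0,0,0],
  ],
)

```text
time: 8.82
ee_pos: [0.6062, 0.0613, 0.1291]
eef_rot: [2.565, 1.813, 0.002]
contact_force: [-0.0, -1.0, -1.7]
finger_gap: 0.302
```

Call:
play_rows(
  motion=[
    [0,0,0.05,0],
    [0,0,0.05,0],
  ],
)

```text
time: 8.98
ee_pos: [0.606, 0.0613, 0.1267]
eef_rot: [2.565, 1.813, 0.001]
contact_force: [-0.2, 0.7, -1.2]
finger_gap: 0.295
```

Call:
play_rows(
  motion=[
    [0,0,0.05,0],
    [0,0,0.05,0],
  ],
)

```text
time: 9.15
ee_pos: [0.6058, 0.0613, 0.1244]
eef_rot: [-2.565, -1.814, -0.0]
contact_force: [0.3, 0.0, 0.1]
finger_gap: 0.3
```

Call:
play_rows(
  motion=[
    [0,0,0.05,0],
    [0,0,0.05,0],
  ],
)

```text
time: 9.32
ee_pos: [0.6058, 0.0613, 0.1223]
eef_rot: [-2.565, -1.814, 0.0]
contact_force: [0.6, 0.4, -1.7]
finger_gap: 0.298
```

Call:
play_rows(
  motion=[
    [0,0,0.05,0],
    [0,0,0.05,0],
  ],
)

```text
time: 9.48
ee_pos: [0.6059, 0.0613, 0.1204]
eef_rot: [-2.565, -1.814, -0.0]
contact_force: [-0.2, 0.1, -0.2]
finger_gap: 0.297
```

Call:
play_rows(
  motion=[
    [0,0,0.05,0],
    [0,0,0.05,0],
  ],
)

```text
time: 9.65
ee_pos: [0.6058, 0.0613, 0.1184]
eef_rot: [-2.565, -1.813, -0.0]
contact_force: [-0.8, -0.1, -1.6]
finger_gap: 0.295
```

```bash
python3 -c "
from h import *
print(status.read_state()['contact_force'])"
```

```text
[-0.75703299 -0.12788308 -1.5580325 ]
```

Call:
play_rows(
  motion=[
    [0,0,0.05,0],
    [0,0,0,0],
  ],
)

```text
time: 9.82
ee_pos: [0.6057, 0.0613, 0.1172]
eef_rot: [-2.565, -1.813, 0.0]
contact_force: [0.3, 0.4, 0.3]
finger_gap: 0.299
```

Call:
play_rows(
  motion=[
    [0,0,0.04,0],
    [0,0,0.04,0],
  ],
)

```text
time: 9.98
ee_pos: [0.6059, 0.0613, 0.1159]
eef_rot: [2.565, 1.814, 0.0]
contact_force: [-0.8, 0.5, -1.1]
finger_gap: 0.297
```

Call:
play_rows(
  motion=[
    [0,0,0,0],
  ],
)

```text
time: 10.07
ee_pos: [0.6058, 0.0613, 0.1157]
eef_rot: [-2.565, -1.813, 0.0]
contact_force: [-0.4, -0.3, -1.3]
finger_gap: 0.296
```

Call:
play_rows(
  motion=[
    [0,0,0.05,0],
    [0,0,0.05,0],
  ],
)

```text
time: 10.23
ee_pos: [0.6059, 0.0613, 0.1139]
eef_rot: [2.565, 1.814, 0.0]
contact_force: [-0.5, -0.3, -1.8]
finger_gap: 0.298
```

Call:
play_rows(
  motion=[
    [0,0,0,0],
  ],
)

```text
time: 10.32
ee_pos: [0.6057, 0.0613, 0.1136]
eef_rot: [-2.565, -1.813, 0.0]
contact_force: [0.5, -0.1, -0.8]
finger_gap: 0.298
```

Call:
play_rows(
  motion=[
    [0,0,0.05,0],
    [0,0,0.05,0],
  ],
)

```text
time: 10.48
ee_pos: [0.6059, 0.0613, 0.1119]
eef_rot: [2.565, 1.814, 0.0]
contact_force: [-0.0, 1.2, -1.3]
finger_gap: 0.297
```

Call:
play_rows(
  motion=[
    [0,0,0,0],
  ],
)

```text
time: 10.57
ee_pos: [0.6058, 0.0613, 0.1117]
eef_rot: [-2.565, -1.813, 0.0]
contact_force: [0.5, 0.2, -1.5]
finger_gap: 0.297
```

Call:
play_rows(
  motion=[
    [0,0,0.05,0],
    [0,0,0.05,0],
  ],
)

```text
time: 10.73
ee_pos: [0.6059, 0.0613, 0.1099]
eef_rot: [2.565, 1.814, 0.0]
contact_force: [0.3, 0.2, -0.6]
finger_gap: 0.295
```

Call:
play_rows(
  motion=[
    [0,0,0,0],
  ],
)

```text
time: 10.82
ee_pos: [0.6059, 0.0613, 0.1098]
eef_rot: [2.565, 1.814, 0.0]
contact_force: [0.4, -0.1, -0.4]
finger_gap: 0.297
```

Call:
play_rows(
  motion=[
    [0,0,0.05,0],
    [0,0,0.03,0],
  ],
)

```text
time: 10.98
ee_pos: [0.6061, 0.0613, 0.1085]
eef_rot: [2.565, 1.813, 0.001]
contact_force: [0.8, 0.1, 1.0]
finger_gap: 0.298
```

Call:
play_rows(
  motion=[
    [0,0,0,0],
  ],
)

```text
time: 11.07
ee_pos: [0.6061, 0.0613, 0.1085]
eef_rot: [2.565, 1.813, 0.001]
contact_force: [0.2, 0.4, 2.7]
finger_gap: 0.294
```

Call:
play_rows(
  motion=[
    [0,0,0,0],
  ],
)

```text
time: 11.15
ee_pos: [0.6061, 0.0614, 0.1086]
eef_rot: [2.565, 1.813, 0.001]
contact_force: [1.2, 0.6, 0.7]
finger_gap: 0.297
```

Call:
play_rows(
  motion=[
    [0,0,0,0],
  ],
)

```text
time: 11.23
ee_pos: [0.6061, 0.0614, 0.1085]
eef_rot: [2.565, 1.813, 0.001]
contact_force: [0.7, 0.0, 2.0]
finger_gap: 0.296
```

Call:
play_rows(
  motion=[
    [0,0,0,0],
  ],
)

```text
time: 11.32
ee_pos: [0.6061, 0.0614, 0.1085]
eef_rot: [2.565, 1.813, 0.001]
contact_force: [0.4, 0.5, 1.8]
finger_gap: 0.297
```

Call:
play_rows(
  motion=[
    [0,0,0,0],
    [0,0,0,0],
    [0,0,0,0],
    [0,0,0,0],
    [0,0,0,0],
    [0,0,0,0],
  ],
  hand=0.1,
)

```text
time: 11.82
ee_pos: [0.6058, 0.0613, 0.1082]
eef_rot: [-2.565, -1.814, 0.0]
contact_force: [-0.3, 0.6, 0.1]
finger_gap: 0.548
```

```bash
python3 -c "
from h import *
go([.605,.0615,.22])
for n in ['side']:
  p=imaging.grab_frame(n); save(p,n+'6.png')
s=cv2.imread('pics/side6.png')[150:290,190:350]
cv2.imwrite('pics/c6.png',cv2.resize(s,(800,700)[:2],interpolation=2)[:600])
"
```

```text
t 11.82 pos [0.6058 0.0613 0.1082] yaw 70.52 tilt 0.02 F [-0.3   0.57  0.09] gap 0.548 q [-0.03  0.61  1.44  0.    1.09 -1.26]
units xyz [-2.000e-03 -4.100e-02 -5.591e+00] roll 0.005
```

View pics/c6.png

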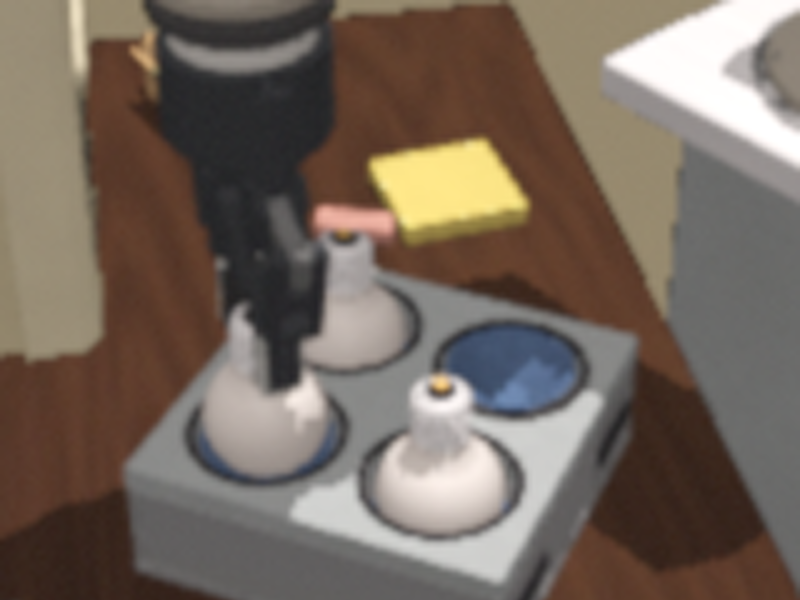

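Call:
play_rows(
  motion=[
    [0,0,-0.1,0],
    [0,0,-0.2,0],
    [0,0,-0.4,0],
    [0,0,-0.6,0],
    [0,0,-0.8,0],
    [0,0,-1,0],
    [0,0,-1,0],
    [0,0,-1,0],
    [0,0,-0.7,0],
    [-0.5,-0.5,0,0],
    [-0.9,-1,0,0],
    [-0.9,-1,0,0],
  ],
)

```text
time: 12.87
ee_pos: [0.543, 0.0345, 0.2251]
eef_rot: [2.564, 1.814, 0.002]
contact_force: [0.3, -0.6, -0.3]
finger_gap: 0.554
```

Call:
play_rows(
  motion=[
    [-0.9,-1,0,0],
    [-0.9,-1,0,0],
    [-0.9,-1,0,0],
    [-0.9,-1,0,0],
    [-1,-0.8,0,0],
    [-1,0,0,0],
    [-1,0.2,0,0],
    [-1,0.2,0,0],
    [-1,0.2,0,0],
    [-1,0.2,0,0],
    [-1,0.2,0,0],
    [-1,0.2,0,0],
  ],
  hand=0.7,
)

```text
time: 13.87
ee_pos: [0.398, -0.1612, 0.2253]
eef_rot: [2.564, 1.813, 0.001]
contact_force: [0.6, -0.5, -1.2]
finger_gap: 0.852
```

```bash
python3 -c "
from h import *
go([.3815,-.2875,.17])
for n in ['side','top']:
  p=imaging.grab_frame(n); save(p,n+'7.png')
s=cv2.imread('pics/side7.png')[130:290,190:350]
cv2.imwrite('pics/c7.png',cv2.resize(s,(600,600),interpolation=2)[:600])
"
```

```text
t 13.87 pos [ 0.398  -0.1612  0.2253] yaw 70.52 tilt 0.09 F [ 0.64 -0.52 -1.19] gap 0.852 q [-0.56  0.17  1.78  0.    1.19 -1.79]
units xyz [-6.23   1.324  2.766] roll 0.004
```

View pics/c7.png

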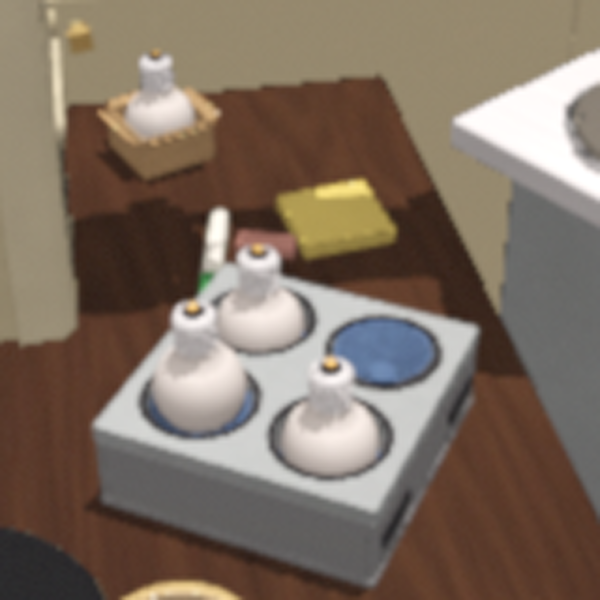

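View pics/top7.png

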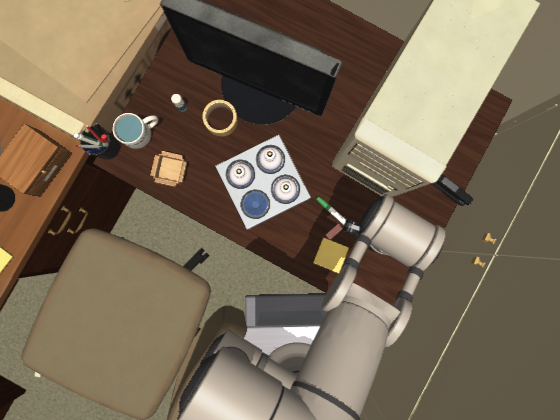

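Run:
```python
from h import *
np.set_printoptions(precision=3,suppress=True)
for z in (0,.43): print(z,[atz('top',*p,z) for p in [(336,163),(392,195),(428,197),(440,180),(360,128)]])
print(tri((440,181),(192,50)))
for X in ([.3815,-.2875,.45],[.398,-.161,.45]): print(proj('top',X))
```

```text
0 [array([ 0.601, -0.123,  0.   ]), array([ 0.508, -0.279,  0.   ]), array([ 0.5  , -0.381,  0.   ]), array([ 0.548, -0.416,  0.   ]), array([ 0.7  , -0.194,  0.   ])]
0.43 [array([ 0.537, -0.07 ,  0.43 ]), array([ 0.472, -0.177,  0.43 ]), array([ 0.467, -0.248,  0.43 ]), array([ 0.5  , -0.272,  0.43 ]), array([ 0.605, -0.118,  0.43 ])]
(array([ 0.495, -0.276,  0.407]), array([-0.01 ,  0.007, -0.003]))
(np.float64(453.68938394242105), np.float64(240.61358137822992))
(np.float64(387.1259309346161), np.float64(233.14543345828523))
```

Call:
play_rows(
  motion=[
    [-0.7,0,0.2,0],
    [-0.7,0,0.2,0],
    [-0.7,0,0.2,0],
    [-0.7,0,0.2,0],
    [-0.7,0.1,0.2,0],
    [-0.7,0.2,0.2,0],
    [-0.7,0.2,0.2,0],
    [-0.6,0.3,0.2,0],
    [-0.4,0.3,0.2,0],
    [-0.3,0.2,0.2,0],
    [0,0,0,0],
    [0,0,0,0],
  ],
)

```text
time: 14.97
ee_pos: [0.3814, -0.2853, 0.1839]
eef_rot: [-2.564, -1.813, -0.0]
contact_force: [0.2, 0.3, -0.4]
finger_gap: 0.855
```

```bash
python3 -c "
from h import *
go([.3815,-.2875,.064])
for n in ['top','side']:
  p=imaging.grab_frame(n); save(p,n+'8.png')
s=cv2.imread('pics/side8.png')[100:240,160:320]
t=cv2.imread('pics/top8.png')[150:290,320:480]
cv2.imwrite('pics/c8.png',cv2.resize(np.hstack([t,s]),(800,350),interpolation=2)[:600])
"
```

```text
t 14.97 pos [ 0.3814 -0.2853  0.1839] yaw 70.52 tilt 0.07 F [ 0.23  0.25 -0.42] gap 0.855 q [-0.8   0.3   1.73  0.    1.12 -2.03]
units xyz [-0.106  0.048  5.997] roll 0.003
```

View pics/c8.png

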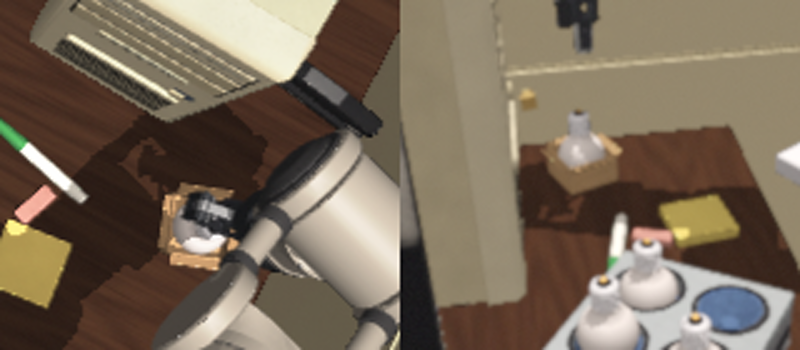

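Call:
play_rows(
  motion=[
    [-0.05,0.03,0.4,0],
    [-0.05,0.02,0.7,0],
    [0,0,0.8,0],
    [0,0,0.8,0],
    [0,0,0.8,0],
    [0,0,0.8,0],
    [0,0,0.6,0],
    [0,0,0.4,0],
    [0,0,0.3,0],
    [0,0,0,0],
    [0,0,0,0],
    [0,0,0,0],
  ],
)

```text
time: 16.07
ee_pos: [0.3819, -0.2882, 0.0729]
eef_rot: [2.564, 1.813, 0.0]
contact_force: [-0.2, -0.3, -0.0]
finger_gap: 0.854
```

```bash
python3 -c "
from h import *
go([.3815,-.2875,.064])
for n in ['side']:
  p=imaging.grab_frame(n); save(p,n+'9.png')
s=cv2.imread('pics/side9.png')[100:200,180:280]
cv2.imwrite('pics/c9.png',cv2.resize(s,(600,600),interpolation=2)[:600])
"
```

```text
t 16.07 pos [ 0.3819 -0.2882  0.0729] yaw 70.53 tilt 0.08 F [-0.25 -0.35 -0.03] gap 0.854 q [-0.81  0.46  1.86  0.    0.83 -2.04]
units xyz [ 0.025 -0.033  0.444] roll 0.006
```

View pics/c9.png

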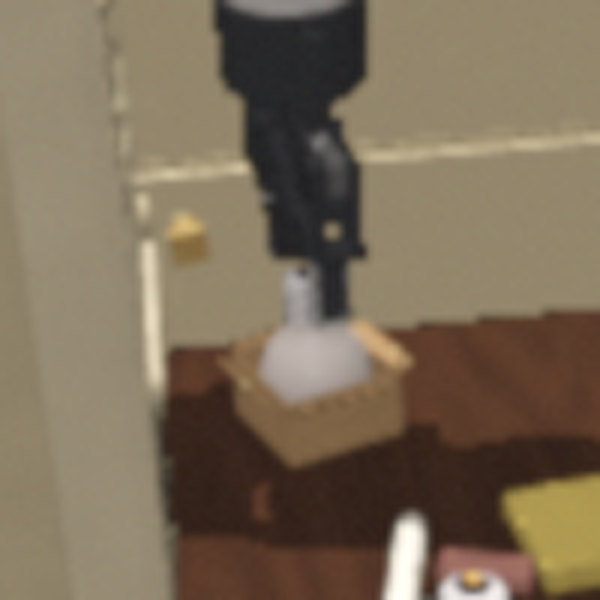

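Call:
play_rows(
  motion=[
    [0,0,0.25,0],
    [0,0,0.2,0],
    [0,0,0,0],
    [0,0,0,0],
  ],
)

```text
time: 16.45
ee_pos: [0.3814, -0.2877, 0.063]
eef_rot: [-2.565, -1.813, 0.0]
contact_force: [-0.4, 0.3, 0.6]
finger_gap: 0.853
```

Call:
play_rows(
  motion=[
    [0,0,0,0],
    [0,0,0,0],
    [0,0,0,0],
    [0,0,0,0],
    [0,0,0,0],
    [0,0,0,0],
    [0,0,0,0],
    [0,0,0,0],
  ],
  hand=-1,
)

```text
time: 17.12
ee_pos: [0.3817, -0.2881, 0.0635]
eef_rot: [2.565, 1.813, 0.0]
contact_force: [-1.2, -1.3, 3.9]
finger_gap: 0.293
```

```bash
python3 -c "
from h import *
go([.3815,-.2875,.22])
for n in ['side']:
  p=imaging.grab_frame(n); save(p,n+'10.png')
s=cv2.imread('pics/side10.png')[100:200,180:280]
cv2.imwrite('pics/c10.png',cv2.resize(s,(600,600),interpolation=2)[:600])
"
```

```text
t 17.12 pos [ 0.3817 -0.2881  0.0635] yaw 70.52 tilt 0.04 F [-1.22 -1.34  3.89] gap 0.293 q [-0.81  0.47  1.86 -0.    0.8  -2.04]
units xyz [ 0.024 -0.016 -7.824] roll 0.004
```

View pics/c10.png

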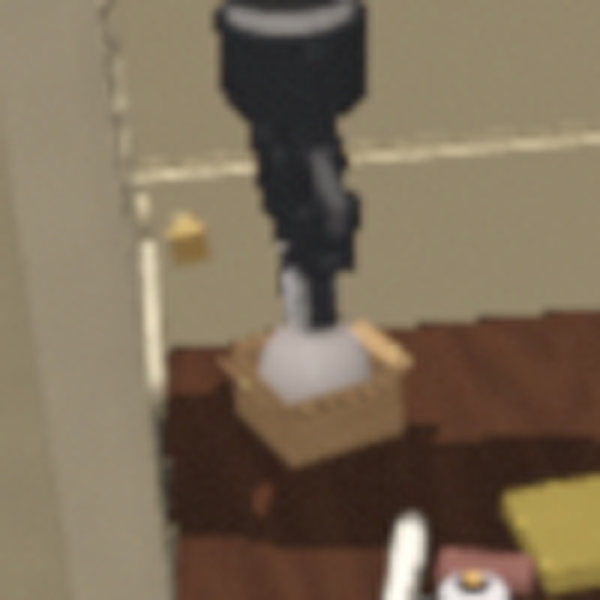

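Call:
play_rows(
  motion=[
    [0,0,-0.2,0],
    [0,0,-0.4,0],
    [0,0,-0.8,0],
    [0,0,-1,0],
    [0,0,-1,0],
    [0,0,-1,0],
    [0,0,-1,0],
    [0,0,-1,0],
    [0,0,-1,0],
    [0.3,-0.2,-0.5,0],
    [0.6,-0.4,-0.3,0],
    [1,-0.5,0,0],
  ],
)

```text
time: 18.17
ee_pos: [0.3736, -0.2451, 0.2284]
eef_rot: [2.565, 1.81, 0.001]
contact_force: [0.7, 0.1, -1.0]
finger_gap: 0.298
```

Call:
play_rows(
  motion=[
    [1,-0.5,0,0],
    [1,0,0,0],
    [1,0,0,0],
    [1,0,0,0],
    [1,0,0,0],
    [1,0,0,0],
    [1,0,0,0],
    [1,0,0,0],
    [1,0,0,0],
    [1,0,0,0],
    [1,0,0,0],
    [1,0,0,0],
  ],
)

```text
time: 19.17
ee_pos: [0.4435, -0.0136, 0.2271]
eef_rot: [-2.564, -1.813, 0.001]
contact_force: [0.4, -0.8, -2.2]
finger_gap: 0.297
```

```bash
python3 -c "
from h import *
go([.485,.104,.22])"
```

```text
t 19.17 pos [ 0.4435 -0.0136  0.2271] yaw 70.53 tilt 0.07 F [ 0.36 -0.77 -2.22] gap 0.297 q [-0.2   0.2   1.74  0.    1.21 -1.44]
units xyz [ 6.236e+00 -2.000e-03  3.540e-01] roll 0.006
```

Call:
play_rows(
  motion=[
    [1,0,0,0],
    [1,0,0,0],
    [1,0,0,0],
    [1,0,0,0],
    [1,0,0,0],
    [0.6,0,0,0],
    [0.2,0,0,0],
    [0,0,0,0],
    [0,0,0,0],
    [0,0,0,0],
  ],
)

```text
time: 20.0
ee_pos: [0.4824, 0.0934, 0.2272]
eef_rot: [-2.566, -1.813, 0.001]
contact_force: [-0.3, 0.5, -0.6]
finger_gap: 0.298
```

```bash
python3 -c "
from h import *
go([.4853,.1042,.126])
p=imaging.grab_frame('side'); save(p,'side11.png')
x=status.read_state()['ee_pos']; print(proj('side',x-[0,0,.032]),proj('side',[.4853,.1042,.066]))
print([(np.round(d['point'],4),round(d['p'],2)) for d in nets.pinpoint(p,'bulb_1')])
s=cv2.imread('pics/side11.png')[150:290,200:340]
cv2.imwrite('pics/c11.png',cv2.resize(s,(600,600),interpolation=2)[:600])
"
```

```text
t 20.0 pos [0.4824 0.0934 0.2272] yaw 70.48 tilt 0.03 F [-0.34  0.5  -0.57] gap 0.298 q [ 0.04  0.28  1.62 -0.    1.24 -1.19]
units xyz [ 0.557 -0.042  5.062] roll -0.005
(np.float64(290.78431001978356), np.float64(176.58352845783497)) (np.float64(291.61896648263877), np.float64(222.72456380252672))
[(array([0.4869, 0.0947, 0.196 ]), 0.82)]
```

View pics/c11.png

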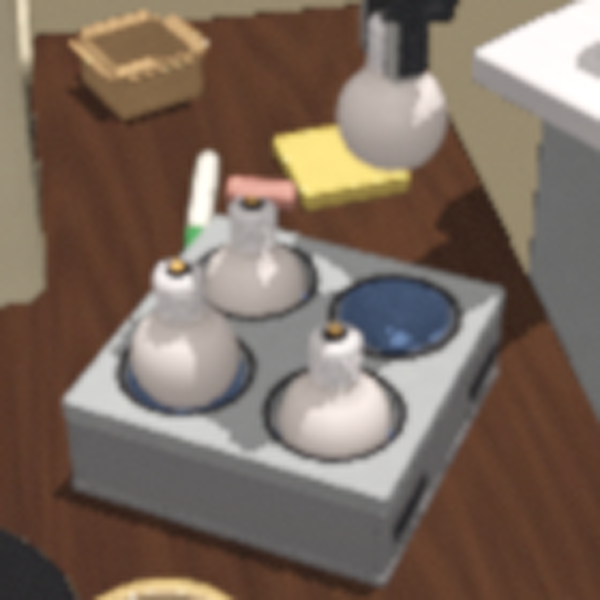

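Call:
play_rows(
  motion=[
    [0.28,-0.02,0.2,0],
    [0.28,-0.02,0.6,0],
    [0,0,0.8,0],
    [0,0,0.8,0],
    [0,0,0.8,0],
    [0,0,0.7,0],
    [0,0,0.5,0],
    [0,0,0.3,0],
    [0,0,0.1,0],
    [0,0,0,0],
    [0,0,0,0],
    [0,0,0,0],
  ],
)

```text
time: 21.1
ee_pos: [0.4863, 0.1051, 0.132]
eef_rot: [2.565, 1.813, 0.002]
contact_force: [0.5, -0.5, 0.2]
finger_gap: 0.3
```

```bash
python3 -c "
from h import *
go([.4853,.1042,.118])"
```

```text
t 21.1 pos [0.4863 0.1051 0.132 ] yaw 70.52 tilt 0.08 F [ 0.46 -0.48  0.2 ] gap 0.3 q [ 0.06  0.4   1.74  0.    1.   -1.17]
units xyz [-0.058 -0.032  0.699] roll 0.003
```

Call:
play_rows(
  motion=[
    [0,0,0,0],
  ],
)

```text
time: 21.18
ee_pos: [0.4862, 0.1051, 0.1319]
eef_rot: [2.565, 1.813, 0.002]
contact_force: [-0.7, -0.8, 0.1]
finger_gap: 0.296
```

Call:
play_rows(
  motion=[
    [0,0,0,0],
  ],
)

```text
time: 21.27
ee_pos: [0.486, 0.1051, 0.1318]
eef_rot: [2.565, 1.813, 0.002]
contact_force: [-0.4, -0.0, -1.4]
finger_gap: 0.297
```

Call:
play_rows(
  motion=[
    [0,0,0,0],
  ],
)

```text
time: 21.35
ee_pos: [0.4859, 0.1051, 0.1316]
eef_rot: [2.565, 1.813, 0.001]
contact_force: [-0.5, -0.3, -0.4]
finger_gap: 0.298
```

Call:
play_rows(
  motion=[
    [-0.04,-0.02,0.06,0],
    [0,0,0.08,0],
    [0,0,0.08,0],
    [0,0,0.08,0],
    [0,0,0.08,0],
    [0,0,0.06,0],
    [0,0,0.05,0],
    [0,0,0.03,0],
    [0,0,0,0],
  ],
)

```text
time: 22.1
ee_pos: [0.4851, 0.1045, 0.1207]
eef_rot: [-2.565, -1.813, 0.0]
contact_force: [-0.1, 1.3, -1.8]
finger_gap: 0.295
```

Call:
play_rows(
  motion=[
    [0,0,0,0],
  ],
)

```text
time: 22.18
ee_pos: [0.4851, 0.1044, 0.1209]
eef_rot: [-2.565, -1.814, -0.0]
contact_force: [-0.4, -0.3, -1.1]
finger_gap: 0.298
```

Call:
play_rows(
  motion=[
    [0,0,0.05,0],
    [0,0,0.05,0],
  ],
)

```text
time: 22.35
ee_pos: [0.4852, 0.1044, 0.1189]
eef_rot: [2.565, 1.814, 0.001]
contact_force: [-0.5, 0.1, -1.3]
finger_gap: 0.296
```

Call:
play_rows(
  motion=[
    [0,0,0,0],
  ],
)

```text
time: 22.43
ee_pos: [0.485, 0.1044, 0.1187]
eef_rot: [-2.565, -1.814, 0.0]
contact_force: [0.4, 0.2, -1.0]
finger_gap: 0.294
```

Call:
play_rows(
  motion=[
    [0,0,0.05,0],
    [0,0,0.05,0],
  ],
)

```text
time: 22.6
ee_pos: [0.4852, 0.1045, 0.1169]
eef_rot: [2.565, 1.814, 0.0]
contact_force: [-0.1, 0.0, -1.7]
finger_gap: 0.299
```

Call:
play_rows(
  motion=[
    [0,0,0,0],
  ],
)

```text
time: 22.68
ee_pos: [0.485, 0.1044, 0.1167]
eef_rot: [-2.565, -1.813, 0.0]
contact_force: [0.3, -0.4, -1.2]
finger_gap: 0.297
```

Call:
play_rows(
  motion=[
    [0,0,0.05,0],
    [0,0,0.05,0],
  ],
)

```text
time: 22.85
ee_pos: [0.4852, 0.1044, 0.1149]
eef_rot: [2.565, 1.814, 0.0]
contact_force: [0.3, -0.2, -0.4]
finger_gap: 0.295
```

Call:
play_rows(
  motion=[
    [0,0,0,0],
  ],
)

```text
time: 22.93
ee_pos: [0.4852, 0.1045, 0.1148]
eef_rot: [2.565, 1.814, 0.0]
contact_force: [0.0, -0.1, -0.3]
finger_gap: 0.296
```

Call:
play_rows(
  motion=[
    [0,0,0.04,0],
    [0,0,0.03,0],
  ],
)

```text
time: 23.1
ee_pos: [0.4853, 0.1045, 0.1136]
eef_rot: [2.565, 1.813, 0.001]
contact_force: [0.1, 0.8, 1.7]
finger_gap: 0.299
```

Call:
play_rows(
  motion=[
    [0,0,0,0],
  ],
)

```text
time: 23.18
ee_pos: [0.4854, 0.1045, 0.1136]
eef_rot: [2.565, 1.813, 0.001]
contact_force: [1.0, 0.8, 1.1]
finger_gap: 0.294
```

Call:
play_rows(
  motion=[
    [0,0,0,0],
  ],
)

```text
time: 23.27
ee_pos: [0.4854, 0.1045, 0.1137]
eef_rot: [2.565, 1.813, 0.001]
contact_force: [0.1, 1.1, 0.5]
finger_gap: 0.294
```

Call:
play_rows(
  motion=[
    [0,0,0,0],
  ],
)

```text
time: 23.35
ee_pos: [0.4853, 0.1045, 0.1137]
eef_rot: [2.565, 1.813, 0.001]
contact_force: [0.6, 1.0, 1.4]
finger_gap: 0.294
```

Call:
play_rows(
  motion=[
    [0,0,0,0],
  ],
)

```text
time: 23.43
ee_pos: [0.4853, 0.1045, 0.1136]
eef_rot: [2.565, 1.814, 0.001]
contact_force: [-0.0, 0.5, 1.9]
finger_gap: 0.295
```

Call:
play_rows(
  motion=[
    [0,0,0,0],
    [0,0,0,0],
    [0,0,0,0],
    [0,0,0,0],
    [0,0,0,0],
    [0,0,0,0],
    [0,0,0,0],
  ],
  hand=0.1,
)

```text
time: 24.02
ee_pos: [0.4851, 0.1044, 0.1135]
eef_rot: [-2.565, -1.814, 0.0]
contact_force: [0.1, 1.2, 0.3]
finger_gap: 0.548
```

```bash
python3 -c "
from h import *
go([.485,.104,.22])
p=imaging.grab_frame('side'); save(p,'side12.png')
s=cv2.imread('pics/side12.png')[150:290,200:340]
cv2.imwrite('pics/c12.png',cv2.resize(s,(600,600),interpolation=2)[:600])
"
```

```text
t 24.02 pos [0.4851 0.1044 0.1135] yaw 70.52 tilt 0.01 F [0.08 1.16 0.33] gap 0.548 q [ 0.06  0.42  1.77  0.    0.95 -1.17]
units xyz [-2.200e-02  2.000e-03 -5.327e+00] roll 0.004
```

View pics/c12.png

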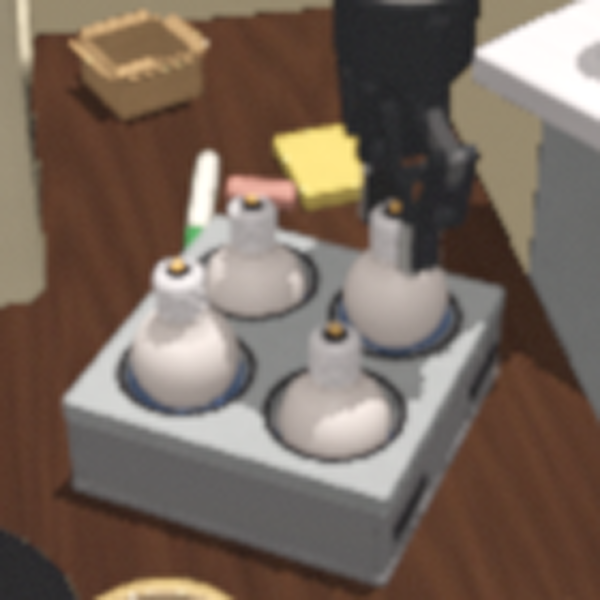

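Both bulbs rest in their pockets; now I raise the gripper and back it off.

Call:
play_rows(
  motion=[
    [0,0,-0.1,0],
    [0,0,-0.2,0],
    [0,0,-0.4,0],
    [0,0,-0.6,0],
    [0,0,-0.8,0],
    [0,0,-1,0],
    [0,0,-1,0],
    [0,0,-1,0],
    [0,0,-0.7,0],
    [0,0,-0.3,0],
    [0,0,0,0],
    [0,0,0,0],
  ],
)

```text
time: 25.07
ee_pos: [0.4849, 0.1044, 0.2353]
eef_rot: [-2.565, -1.814, -0.0]
contact_force: [-0.5, -0.4, -0.1]
finger_gap: 0.546
```

Call:
play_rows(
  motion=[
    [-0.5,-0.2,0,0],
    [-1,-0.2,0,0],
    [-1,-0.2,0,0],
    [-1,-0.2,0,0],
    [-1,-0.2,0,0],
    [-1,-0.2,0,0],
    [-1,-0.2,0,0],
    [-0.5,0,0,0],
    [0,0,0,0],
    [0,0,0,0],
    [0,0,0,0],
    [0,0,0,0],
  ],
)

```text
time: 26.07
ee_pos: [0.4124, -0.0176, 0.2353]
eef_rot: [-2.564, -1.814, -0.0]
contact_force: [0.1, -0.3, 0.2]
finger_gap: 0.554
```

```bash
python3 -c "
from h import *
go([.485,.104,.22])
for n in ['side','top']:
  p=imaging.grab_frame(n); save(p,n+'13.png')
s=cv2.imread('pics/side13.png')[150:290,200:340]
t=cv2.imread('pics/top13.png')[120:240,200:320]
cv2.imwrite('pics/c13.png',np.hstack([cv2.resize(s,(400,400),interpolation=2),cv2.resize(t,(400,400),interpolation=2)]))
"
```

```text
t 26.07 pos [ 0.4124 -0.0176  0.2353] yaw 70.57 tilt 0.03 F [ 0.09 -0.28  0.19] gap 0.554 q [-0.23  0.13  1.8   0.    1.21 -1.46]
units xyz [6.942 1.403 0.766] roll 0.015
```

View pics/c13.png

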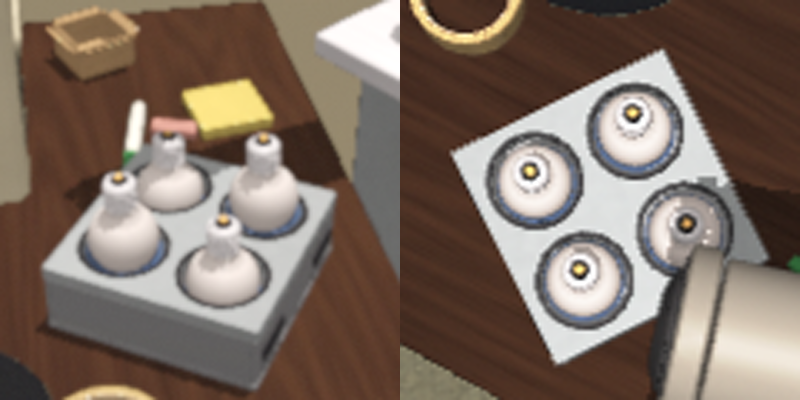

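Both views show four bulbs upright, cap up and centred in their openings, and the gripper is clear of them.

```bash
python3 -c "
from h import *
print(ticket.close_job())"
```

```text
the job is handed in; nothing more can be done
None
```

Both loose bulbs are in the tray's two empty pockets, cap up, and I handed the job in at about 26 s of the 69 s allowed. The bulb from the left carton went into the pocket farther from the robot, and the one from the right carton into the nearer pocket.

- **Lowering:** I lowered each bulb in steps of 2 mm or less until the vertical force rose by about 2.5 N. That is well under the 7 N breaking limit and means the cushion had given about 1.5 mm. I let go there.
- **Force noise:** single force readings varied by about ±0.7 N, so I averaged several still readings at each contact before opening the fingers. I can't rule out a brief peak slightly above those averages, since force is only reported at the end of each move.
- **Last pictures:** the side and top views show both placed bulbs upright and centred in their openings. The two spare bulbs look unmoved. The gripper was empty and clear, with the force reading near zero.

No check failed or disagreed.

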